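Switch the fume-extraction selector to the open nozzle

TASK

Switch the bench fume extractor over to its open intake nozzle: pull the black selector dial straight up to unlock it, turn it until its pointer is at the tall nozzle (the other ports carry low caps), feel for that port's notch and push the dial fully back in so that it is locked there. Do not force the mechanism, let go of the dial at the end, and leave everything else on the bench where it is.

Things in the scene. Friction and masses are not known exactly. Their poses are not given: they have to be found in the camera images.
- drum: Extraction selector: flat grey drum with aluminium deck, 320 dia x 55 high, fixed to the bench. Origin on the bench under its centre; z up. On the deck, 125 mm from the centre, four ports at -80, -38, +38 and +80 degrees about z from its x axis: one has the nozzle, the others low aluminium caps 46 dia x 16 high. A black outlet stub, 48 dia, leaves it along -x.
- deck_center (a point): Point on the deck at the drum's centre, on the dial's vertical turning axis; axes as the drum. The dial starts fully in, pointing within 3 degrees of the drum's x axis, in a parking recess where it can swing up to 17 degrees either side. Raised 11 mm or more it turns freely, to 110 degrees either side of that axis. Fully in, a key under its skirt stands between hard walls.
- dial_grip (a point): Point on the dial's axis inside its grip bar, a good height to take it: 50 mm above the deck when fully in, rising with the dial; x along the bar to the pointer, z up. Black plastic dial: round skirt 104 dia, top 24 mm above the deck; on it the bar, 74 long x 20 wide x 40 high. It slides 16 mm up to a stop and stays at any height by friction (4 N; it weighs about 2.5 N).
- dial: The same dial; origin on its axis at deck height when fully in (rises with it), x towards the pointer, z up. The grip bar's top is 64 mm above this origin. Care: a force above 30 N between dial and drum (pressing on the ring, wrenching against a wall, jerking on the upper stop, slamming on the seat) damages the mechanism; stop motions by force.
- pointer_tip (a point): Tip of the dial's pointer nose, 75 mm from the turning axis along the bar, 19 mm above the deck when the dial is fully in.
- ring_top (a point): Centre of the hidden notched ring's flat top under the dial. Each port has one snug notch, 10 mm deep, key play 2 degrees either way; but the ring is out of register: a notch lies 3 to 13 degrees off its port, to an unknown side that differs from port to port. Elsewhere the key rests on the ring, dial 10 mm above fully in: turn slowly under a light push (5 to 10 N) until it drops, then push to the seat.
- nozzle: Open aluminium intake nozzle, fixed upright in one of the four ports: 36 dia, flaring to 48 at the top, 60 high, the only tall port fitting. Origin at the centre of its foot on the deck, 55 mm above the bench.
- tin: Bystander, loose, leave it: small closed jar, 36 dia x 40 high, standing on the drum's deck on the side away from the ports (mm). Origin under its centre.
- can: Bystander, loose, leave it: closed varnish can, 100 dia x 115 high (mm). Origin under its centre.
- spray: Bystander, loose, leave it: spray can, 64 dia x 200 high (mm). Origin under its centre.
- cup: Bystander, loose, leave it: open mixing cup, 72 dia x 85 high (mm). Origin under its centre.
- sander: Bystander, loose, leave it: cork sanding block, 110 x 65 x 35 (mm). Origin under its centre.
- brush: Bystander, loose, leave it: flat brush lying down, 220 long (mm). Origin under its centre.
- offcut: Bystander, loose, leave it: offcut of dark wood, 90 x 45 x 30 (mm). Origin under its centre.

How it is judged:
On the way, in this order (a step that is already met when the one before it is completed fails the run):
1. the dial is pulled up by 11 mm or more, still pointing away from the nozzle (z of dial_grip in the frame of drum above 0.116 m and not (horizontal distance between pointer_tip and nozzle below 0.059 m)), for 0.1 s.
2. the dial, not yet pushed home, points towards the nozzle (z of dial_grip in the frame of drum above 0.111 m and horizontal distance between pointer_tip and nozzle below 0.059 m), for 0.1 s.
At the end, for the whole second after the job is handed in: the dial is fully in (within 2 mm), locked in the nozzle's notch (pointer tip less than 59 mm, horizontally, from the nozzle's centre; it is 50 to 57 mm there and more than 66 mm in any other notch), let go and at rest (z of dial_grip in the frame of drum below 0.107 m and horizontal distance between pointer_tip and nozzle below 0.059 m and linear speed of dial below 0.01 m/s and angular speed of dial below 0.05 rad/s); the robot touches nothing.
It fails at once if more than 30 N between dial and drum (contact force between dial and drum above 30 N).
It fails at once if a bystander is moved by more than 30 mm (distance of any of tin, can, spray, cup, sander, brush, offcut from where it was at the start of the episode above 0.03 m).
It also fails if it takes over 48 s, if anything falls off the work surface, if the arm or the gripper's body presses on something with over 40 N, if the wrist force passes 120 N, or if a joint passes its speed limit or range.

ROBOT

A 6-joint arm with a two-finger parallel gripper is mounted at the origin on the work surface. World frame = base frame: x ahead of the robot, y to its left, z up, the work surface at z = 0. Lengths are in m, angles in rad, forces in N, time in s.
With the tool pointing down it reaches from about 0.25 to 0.775 m from the base axis. Payload 4 kg.
Tool frame: the origin (TCP) lies at the centre of the arm's flange, where the gripper is bolted on; the fingertips stand ahead of it and the grasp point (between the pads) lies 180 mm ahead of it (robot.tcp_to_tips is the z of the fingertips in the tool frame, in m); z points along the fingers, y is the direction in which the jaws open and shut (so a half turn about z gives the same grasp; the last joint's range is limited). The gripper opens to 94 mm and grips with 3 to 60 N. Pads are 16 mm wide; open, the fingers measure 119 mm over their backs; the gripper's body (75 mm by 177 mm) begins 78 mm behind the grasp point.
Start: joints at [-0.103, 0.087, 1.371, -0, 1.684, -0.103], TCP at [0.55, -0, 0.405] pointing down, gripper open.
Joint ranges: [-3.1, 3.1], [-0.76, 2.03], [0.27, 2.55], [-1.08, 4.22], [0.17, 2.65], [-2.57, 2.57]. Speed limits (rad/s): [2.79, 2.79, 3.14, 3.14, 3.14, 3.14].

INTERFACE

Orientations are given as [roll, pitch, yaw] about the fixed x, y, z axes, in that order (R = Rz(yaw) Ry(pitch) Rx(roll)).
In Python, from bench import robot gives the robot as it stands.
- The arm moves only by the tool move_arm, never from a script. Its argument "increments" is a list that holds one entry, the list of rows, each a list of 7 numbers: the opening, from 0 (shut) to 1 (fully open), then the shift along the tool's x, y, z as a fraction of full scale, then the turn, a rotation vector about the tool's x, y, z as a fraction of full scale. In form: [[[jaw, dx, dy, dz, rx, ry, rz], ...]]. A call has 1 to 8 rows; each row is the pose to reach, as a shift and turn from the pose commanded when the call began, along the tool's axes at that moment; what a row does not reach only later rows make up. Full scale, the value 1, is 0.1 m for a shift and pi/2 rad for a turn. A row lasts 1/12 s, in which the tool goes at most 41.7 mm and 7.16 degrees, less where a joint would pass 70% of its speed; a pose out of reach is approached as far as the arm can. A call with a number of a shift or a turn outside -1 to 1 is refused whole. A call with a gripper value outside its range is refused whole. The fingers move at their own pace and stop on an object; the grip force is fixed at half the most. Time passes only in rows, so rows that repeat a pose let the fingers close. It gives the time, the measured TCP pose, the force and the opening at its end, in the units of the state.
- robot.get_obs(): the state, without advancing time (a new reading comes with each control period).
- robot.snapshot(name): name is "scene" or "side" or "wrist"; returns (picture, depth): 480x640x3 uint8, red, green, blue; 480x640 float32, m along the optical axis (not along the pixel's ray), 0 where there is no reading.
- robot.camera_params(name): a dict with "mtx" (3x3 intrinsics, pixels), "R" (3x3) and "t" (3): a world point X has camera coordinates R X + t. Camera axes: x right, y down, z forward; pixel columns grow to the right and rows downward; lengths in m; the calibration is good to about 2 mm. A picture is of the moment at which its call begins: read the wrist's pose just before it. camera_params takes no time and is no camera call; for the wrist camera it gives the pose at the moment of the call.
- robot.close_job(): hands the job in, once; it reports no verdict.
The state is a dict: "time": time; "joint_positions": joint angles; "qvel": joint speeds; "joint_torque": joint torques, N m; "tool_pos": TCP position; "ee_rot": TCP orientation; "wrist_force": force on the tool from outside, world axes, zero at the start; "wrist_torque": the same for the moment, N m; "width": finger opening in m.
Only numpy, scipy, OpenCV 4.12 (cv2) and the standard library are available. Lean on these libraries where they do the work, as an engineer would, in place of code of your own. Each camera call takes 0.05 s, during which the arm holds its last target.

## Working session

There is one attempt and no reset: what is moved stays moved. The work goes in short steps, Python scripts to look and compute and a tool call to move; the robot and the scene stay as the last step left them, time stands still between calls to the robot, and variables do not carry over. Pictures are saved under pics/ and viewed, and the job is handed in when it is done.

Besides the shell and the picture viewer there is one more tool, called after "Request:" in YAML: its name, and indented under it one key for each argument. move_arm: Moves the arm, as the interface text tells. Its arguments: {"type":"object","properties":{"increments":{"type":"array","items":{"type":"array","items":{"type":"array","items":{"type":"number","minimum":-1,"maximum":1}}}}},"required":["increments"]}

```bash
ls; mkdir -p pics; cat > h.py <<'E'
import numpy as np,cv2
from bench import robot
from scipy.spatial.transform import Rotation as Rn
def snap(n,f):
    p=robot.camera_params(n); im,d=robot.snapshot(n)
    cv2.imwrite('pics/'+f+'.png',im[:,:,::-1]); np.savez('pics/'+f+'.npz',im=im,d=d,**{k:np.array(p[k]) for k in('mtx','R','t')})
    return im,d,p
def load(f):
    z=np.load('pics/'+f+'.npz'); return z['im'],z['d'],z
def cloud(d,p):
    v,u=np.mgrid[:d.shape[0],:d.shape[1]]
    K=np.array(p['mtx']); c=np.stack([(u-K[0,2])/K[0,0]*d,(v-K[1,2])/K[1,1]*d,d],-1)
    return (c-np.array(p['t']))@np.array(p['R'])
E
python3 - <<'E'
from h import *
o=robot.get_obs(); print(o, robot.tcp_to_tips)
snap('scene','s0'); snap('wrist','w0')
E
```

```text
pics
{'time': 0.0, 'joint_positions': array([-1.03101667e-01,  8.79410566e-02,  1.37227460e+00, -1.58132128e-05,
        1.68362013e+00, -1.03110952e-01]), 'qvel': array([ 0.00102588, -0.00017562, -0.00065196,  0.00035793, -0.00079177,
       -0.00129092]), 'joint_torque': array([ 1.28542815e-03, -3.40182602e+01, -3.02423716e+01,  7.18220207e-02,
        3.29729996e-02, -1.13141955e-04]), 'tool_pos': array([5.49875575e-01, 4.94572606e-06, 4.03501007e-01]), 'ee_rot': array([-3.13935982e+00, -2.15248736e-04,  1.57080361e+00]), 'wrist_force': array([0.52802697, 0.49301419, 0.10010837]), 'wrist_torque': array([0.02960117, 0.03837655, 0.05188068]), 'width': 0.0941821626291617} 0.1992
```

View pics/s0.png

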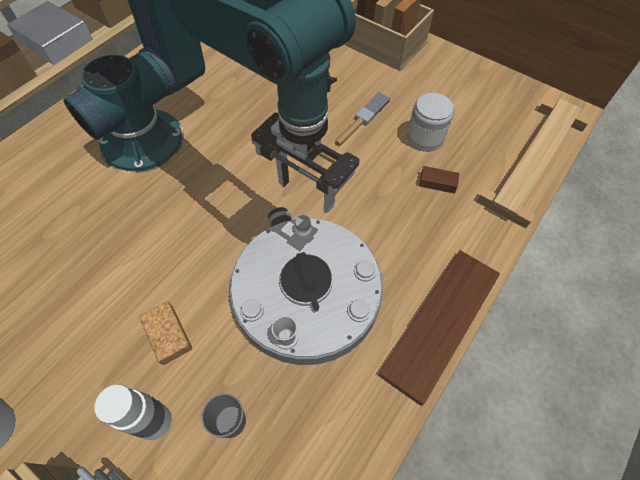

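View pics/w0.png

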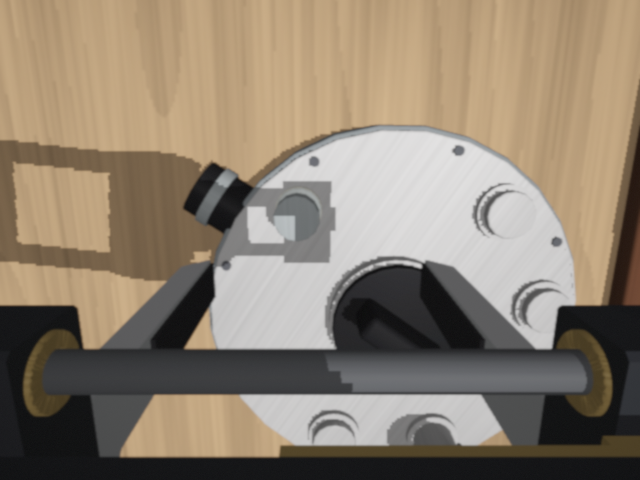

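The scene view shows the drum around (305,285), the dial at (305,280) with its pointer at (315,306), the nozzle at (284,328), caps at (253,310), (359,310) and (365,270), and the tin at (302,226). Next I measure these.

```bash
python3 - <<'E'
from h import *
im,d,p=load('s0'); P=cloud(d,p)
v,u=np.mgrid[:480,:640]
roi=(u>215)&(u<400)&(v>205)&(v<370)&(d>0)
z=P[...,2]
print(np.histogram(z[roi],bins=np.arange(-.01,.2,.005)))
def circ(q):
    A=np.c_[2*q,np.ones(len(q))];s=np.linalg.lstsq(A,(q**2).sum(1),rcond=None)[0]
    return s[:2],np.sqrt(s[2]+s[:2]@s[:2])
m=(roi&(abs(z-.055)<.004)).astype(np.uint8)
cs,_=cv2.findContours(m,cv2.RETR_EXTERNAL,cv2.CHAIN_APPROX_NONE)
c=max(cs,key=cv2.contourArea)[:,0]; q=P[c[:,1],c[:,0],:2]
for _ in range(6):
    C,r=circ(q); e=abs(np.linalg.norm(q-C,axis=1)-r); q=q[e<max(.003,np.median(e)*2)]
print('deck',C,r,len(q),'z',np.median(z[m>0]))
# tall things
rel=P[...,:2]-C; rr=np.linalg.norm(rel,axis=-1)
for lo,hi in((.066,.078),(.085,.125)):
    m=(roi&(z>lo)&(z<hi)&(rr<.17)).astype(np.uint8)
    n,l,st,ce=cv2.connectedComponentsWithStats(m)
    for i in range(1,n):
        if st[i,4]>15:
            x=P[l==i]; g=x.mean(0); mm,_=cv2.minEnclosingCircle(x[:,:2].astype(np.float32)); 
            print(lo,st[i],ce[i].round(),g.round(4),np.round(mm,4),np.round(_,4),'ang',np.degrees(np.arctan2(*(np.array(mm)-C)[::-1])).round(1),'r',np.linalg.norm(mm-C).round(4), x[:,2].max())
E
```

```text
(array([   2, 4158, 7711,  107,   61,  106,  316,   96,   80,  104,  129,
        569, 4445, 7858,  591,  335,  743, 1001,  581,   66,  134,  152,
         60,   68,  113,  317,  101,    0,    0,    0,    0,    0,    0,
          0,    0,    0,    0,    0,    0,    0,    0]), array([-0.01 , -0.005,  0.   ,  0.005,  0.01 ,  0.015,  0.02 ,  0.025,
        0.03 ,  0.035,  0.04 ,  0.045,  0.05 ,  0.055,  0.06 ,  0.065,
        0.07 ,  0.075,  0.08 ,  0.085,  0.09 ,  0.095,  0.1  ,  0.105,
        0.11 ,  0.115,  0.12 ,  0.125,  0.13 ,  0.135,  0.14 ,  0.145,
        0.15 ,  0.155,  0.16 ,  0.165,  0.17 ,  0.175,  0.18 ,  0.185,
        0.19 ,  0.195]))
deck [ 0.61212712 -0.08957855] 0.15436987371765265 403 z 0.055575553636271424
0.066 [295 226  16  10  61] [303. 231.] [ 0.54   -0.0034  0.0702] [0.5332 0.0042] 0.0173 ang 130.1 r 0.1226 0.07763450661581482
0.066 [356 260  19  18 243] [365. 269.] [6.978e-01 6.000e-04 7.150e-02] [0.6968 0.0018] 0.0195 ang 47.2 r 0.1246 0.07490692114758467
0.066 [280 279  33  26 122] [294. 296.] [ 0.6172 -0.1345  0.0712] [ 0.6127 -0.1234] 0.0433 ang -89.0 r 0
[... 486 characters left out ...]
 -0.1267] 0.0085 ang -34.7 r 0.0653 0.07786736537780702
0.066 [278 327  15   8  28] [284. 329.] [ 0.6434 -0.1986  0.0711] [ 0.648  -0.2031] 0.0138 ang -72.5 r 0.1191 0.07792708537690692
0.066 [277 336  18  10  37] [286. 342.] [ 0.6624 -0.2169  0.0718] [ 0.6568 -0.212 ] 0.0164 ang -69.9 r 0.1303 0.07796729505353141
0.085 [295 215  16  16 195] [302. 222.] [0.5346 0.003  0.0945] [0.5335 0.0048] 0.0175 ang 129.8 r 0.1229 0.10090208057324751
0.085 [296 252  20  41 459] [306. 272.] [ 0.6163 -0.0939  0.1144] [ 0.6121 -0.09  ] 0.0373 ang -99.1 r 0.0004 0.12415771027434593
0.085 [271 316  26  26 357] [283. 327.] [ 0.648  -0.204   0.1059] [ 0.6521 -0.2074] 0.0243 ang -71.2 r 0.1244 0.11826143010408527
```

```bash
python3 - <<'E'
from h import *
im,d,p=load('s0'); P=cloud(d,p)
C=np.array([.612,-.09]); r=np.linalg.norm(P[...,:2]-C,axis=-1)
m=(d>0)&(r<.05)&(P[...,2]>.114)&(P[...,2]<.127); x=P[m]
print(len(x),x[:,2].mean()); print(cv2.minAreaRect(x[:,:2].astype(np.float32)*1000))
w,V=np.linalg.eigh(np.cov(x[:,:2].T));print(x.mean(0),np.degrees(np.arctan2(V[1],V[0])),np.sqrt(w*12))
E
```

```text
350 0.11896470025801063
((612.146728515625, -89.21095275878906), (20.07105255126953, 73.37300109863281), 53.86734390258789)
[ 0.6133167  -0.09052014  0.1189647 ] [-125.98799279  144.01200721] [0.0198805  0.07331308]
```

Request:
move_arm:
  increments:
    - [[1, -0.45, 0.31, 0.2, 0, 0, -0.3], [1, -0.9, 0.62, 0.4, 0, 0, -0.63], [1, -0.9, 0.62, 0.4, 0, 0, -0.63], [1, -0.9, 0.62, 0.4, 0, 0, -0.63], [1, -0.9, 0.62, 0.4, 0, 0, -0.63], [1, -0.9, 0.62, 0.4, 0, 0, -0.63], [1, -0.9, 0.62, 0.4, 0, 0, -0.63], [1, -0.9, 0.62, 0.4, 0, 0, -0.63]]

```text
time: 0.77
tool_pos: [0.612, -0.0902, 0.3637]
ee_rot: [-3.141, -0.002, 2.566]
wrist_force: [0.9, -0.2, 0.8]
width: 0.0941
```

```bash
python3 - <<'E'
from h import *
o=robot.get_obs();im,d,p=snap('wrist','w1'); P=cloud(d,p)
o=robot.get_obs();print(o['tool_pos'],o['ee_rot'])
m=(d>0)&(P[...,2]>.114)&(P[...,2]<.126)&(np.linalg.norm(P[...,:2]-[.612,-.09],axis=-1)<.06); x=P[m]
print(len(x),x[:,2].mean()); print(cv2.minAreaRect(x[:,:2].astype(np.float32)*1000))
w,V=np.linalg.eigh(np.cov(x[:,:2].T));print(x.mean(0),np.degrees(np.arctan2(V[1],V[0])),np.sqrt(w*12))
# deck circle not needed; skirt
m=(d>0)&(abs(P[...,2]-.079)<.004)&(np.linalg.norm(P[...,:2]-[.612,-.09],axis=-1)<.1); x=P[m];print(len(x),x[:,2].mean(),cv2.minEnclosingCircle(x[:,:2].astype(np.float32)))
E
```

```text
[ 0.61197995 -0.09012178  0.3637798 ] [-3.14101676e+00 -1.48810383e-03  2.56940794e+00]
4273 0.11829503288177956
((612.1281127929688, -88.47856903076172), (20.017131805419922, 73.50245666503906), 54.02450180053711)
[ 0.61057815 -0.08746805  0.11829503] [-125.99069308  144.00930692] [0.0195292 0.0720629]
14696 0.07874432289943686 ((0.6215530633926392, -0.09576648473739624), 0.0636066123843193)
```

View pics/w1.png

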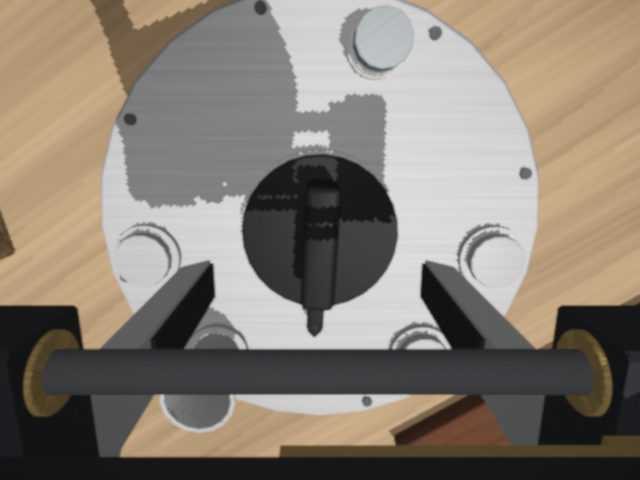

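The wrist view shows the bar at (320,245), pointer tip at (315,330), centred between the fingers. Both cameras give bar angle −36° and centre (0.612,−0.089). Next I lower over the bar.

Request:
move_arm:
  increments:
    - [[1, 0.005, 0.008, 0.2, 0, 0, 0.03], [1, 0.005, 0.008, 0.45, 0, 0, 0.03], [1, 0.005, 0.008, 0.65, 0, 0, 0.03], [1, 0.005, 0.008, 0.78, 0, 0, 0.03], [1, 0.005, 0.008, 0.78, 0, 0, 0.03], [1, 0.005, 0.008, 0.78, 0, 0, 0.03]]

```text
time: 1.32
tool_pos: [0.6119, -0.089, 0.2859]
ee_rot: [-3.141, -0.002, 2.512]
wrist_force: [-0.4, 0.1, 0.6]
width: 0.094
```

```bash
python3 - <<'E'
from h import *
snap('side','d1');snap('wrist','w2');print(robot.get_obs())
E
```

```text
{'time': 1.4167, 'joint_positions': array([-2.36128560e-01,  2.86181265e-01,  1.37129091e+00,  3.32878937e-05,
        1.48142154e+00, -1.17809963e+00]), 'qvel': array([ 0.00029023, -0.0099247 , -0.0113716 , -0.00145614, -0.00363643,
       -0.00421508]), 'joint_torque': array([-2.98634768e-03, -4.02127182e+01, -2.82777089e+01,  1.31072395e-02,
        9.50693269e-02,  4.96219844e-03]), 'tool_pos': array([ 0.61250242, -0.08915808,  0.28831587]), 'ee_rot': array([3.14052918e+00, 2.48080796e-03, 2.51276315e+00]), 'wrist_force': array([ 0.34994625, -0.35513751, -0.0329701 ]), 'wrist_torque': array([ 0.03802284, -0.10596423,  0.02611012]), 'width': 0.09397095939406831}
```

View pics/d1.png

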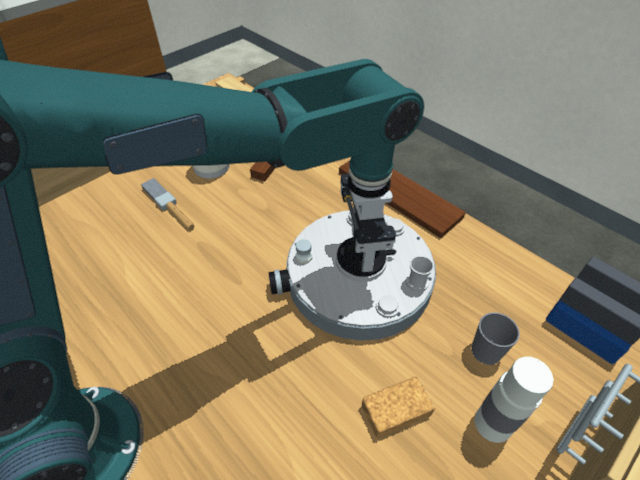

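View pics/w2.png

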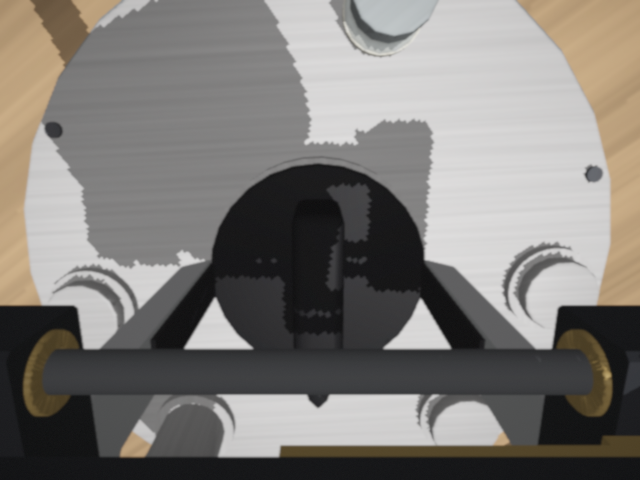

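The wrist view shows the bar centred at column 318 between the fingers, and the pointer tip at (318,400). Nothing is touching. Closing.

Request:
move_arm:
  increments:
    - [[0.25, 0, 0, 0, 0, 0, 0], [0.25, 0, 0, 0, 0, 0, 0], [0.25, 0, 0, 0, 0, 0, 0], [0.25, 0, 0, 0, 0, 0, 0], [0.25, 0, 0, 0, 0, 0, 0], [0.25, 0, 0, 0, 0, 0, 0]]

```text
time: 1.92
tool_pos: [0.612, -0.0891, 0.2869]
ee_rot: [3.141, 0.0, 2.513]
wrist_force: [-0.1, -0.2, 0.7]
width: 0.0573
```

Request:
move_arm:
  increments:
    - [[0.2, 0, 0, 0, 0, 0, 0], [0.15, 0, 0, 0, 0, 0, 0], [0.15, 0, 0, 0, 0, 0, 0], [0.1, 0, 0, 0, 0, 0, 0], [0.1, 0, 0, 0, 0, 0, 0], [0.1, 0, 0, 0, 0, 0, 0]]

```text
time: 2.42
tool_pos: [0.6121, -0.0889, 0.2867]
ee_rot: [3.141, 0.0, 2.513]
wrist_force: [0.7, 0.1, -1.6]
width: 0.02
```

Request:
move_arm:
  increments:
    - [[0, 0, 0, 0, 0, 0, 0], [0, 0, 0, -0.02, 0, 0, 0], [0, 0, 0, -0.04, 0, 0, 0], [0, 0, 0, -0.06, 0, 0, 0], [0, 0, 0, -0.08, 0, 0, 0], [0, 0, 0, -0.1, 0, 0, 0], [0, 0, 0, -0.12, 0, 0, 0], [0, 0, 0, -0.13, 0, 0, 0]]

```text
time: 3.08
tool_pos: [0.6121, -0.0889, 0.3]
ee_rot: [3.141, -0.0, 2.513]
wrist_force: [2.8, 1.6, -6.1]
width: 0.0199
```

Request:
move_arm:
  increments:
    - [[0, 0, 0, 0, 0, 0, 0], [0, 0, 0, 0, 0, 0, 0]]

```text
time: 3.25
tool_pos: [0.612, -0.0889, 0.3002]
ee_rot: [3.141, 0.0, 2.513]
wrist_force: [2.4, 1.9, -4.5]
width: 0.0197
```

```bash
python3 - <<'E'
from h import *
im,d,p=snap('scene','s1');P=cloud(d,p);print(robot.get_obs())
for cx,cy in ((.612,-.0892),):
    r=np.linalg.norm(P[...,:2]-[cx,cy],axis=-1)
    m=(d>0)&(r<.051)&(P[...,2]>.072)&(P[...,2]<.1); print(np.histogram(P[m][:,2],bins=np.arange(.072,.1,.002)))
cv2.imwrite('pics/s1c.png',cv2.resize(im[200:380,200:410,::-1],None,fx=3,fy=3))
E
```

```text
{'time': 3.3, 'joint_positions': array([-2.36006482e-01,  2.78687746e-01,  1.35661923e+00,  4.81801073e-04,
        1.50583413e+00, -1.17862690e+00]), 'qvel': array([ 8.02823945e-05, -1.13316529e-04,  2.58357106e-04, -1.87121074e-03,
       -1.44374694e-03,  2.56822207e-03]), 'joint_torque': array([-1.40873428e+00, -4.35119212e+01, -3.01806843e+01, -8.93124584e-01,
        9.31487381e-01, -7.38773579e-04]), 'tool_pos': array([ 0.6120339 , -0.0888983 ,  0.30013078]), 'ee_rot': array([3.14097578e+00, 2.33504463e-04, 2.51338550e+00]), 'wrist_force': array([ 2.06471502,  0.64125358, -4.25427327]), 'wrist_torque': array([ 0.41025472, -0.65275898, -0.03748979]), 'width': 0.019990477862179758}
(array([  0,   0,   0,   0,   1,   2,   5,   4,  27, 239, 537, 245,  22,
         9]), array([0.072, 0.074, 0.076, 0.078, 0.08 , 0.082, 0.084, 0.086, 0.088,
       0.09 , 0.092, 0.094, 0.096, 0.098, 0.1  ]))
```

View pics/s1c.png

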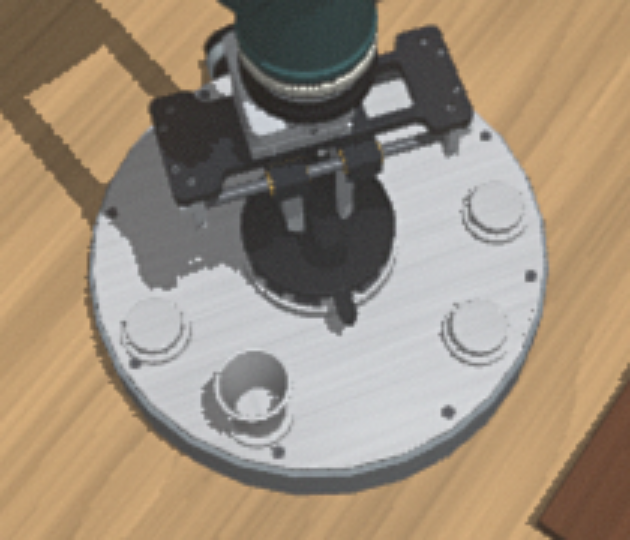

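The dial is up 14 mm (skirt top at 0.093) with low forces, and the pointer is still near (345,310) in the crop, away from the nozzle. Now I turn −20° while raised.

Request:
move_arm:
  increments:
    - [[0, 0, 0, 0, 0, 0, 0.03], [0, 0, 0, 0, 0, 0, 0.075], [0, 0, 0, 0, 0, 0, 0.12], [0, 0, 0, 0, 0, 0, 0.165], [0, 0, 0, 0, 0, 0, 0.2], [0, 0, 0, 0, 0, 0, 0.22], [0, 0, 0, 0, 0, 0, 0.22], [0, 0, 0, 0, 0, 0, 0.22]]

```text
time: 3.97
tool_pos: [0.6122, -0.0888, 0.3002]
ee_rot: [3.14, 0.0, 2.169]
wrist_force: [3.7, 1.9, -4.2]
width: 0.0197
```

Request:
move_arm:
  increments:
    - [[0, 0, 0, 0, 0, 0, 0], [0, 0, 0, 0, 0, 0, 0]]

```text
time: 4.13
tool_pos: [0.6122, -0.0888, 0.3002]
ee_rot: [3.14, 0.0, 2.168]
wrist_force: [4.0, 3.5, -2.8]
width: 0.0201
```

Request:
move_arm:
  increments:
    - [[0, 0, 0, 0.01, 0, 0, 0], [0, 0, 0, 0.02, 0, 0, 0], [0, 0, 0, 0.025, 0, 0, 0], [0, 0, 0, 0.025, 0, 0, 0]]

```text
time: 4.47
tool_pos: [0.6121, -0.0888, 0.298]
ee_rot: [3.14, 0.0, 2.168]
wrist_force: [2.1, 4.7, 1.6]
width: 0.0199
```

```bash
python3 - <<'E'
from h import *
im,d,p=snap('scene','s2');P=cloud(d,p);o=robot.get_obs();print(o['tool_pos'],o['wrist_force'])
r=np.linalg.norm(P[...,:2]-[.612,-.0892],axis=-1)
m=(d>0)&(r<.051)&(P[...,2]>.07)&(P[...,2]<.1); print(np.median(P[m][:,2]))
m=(d>0)&(r<.08)&(r>.058)&(P[...,2]>.066)&(P[...,2]<.1)&(im.max(-1)<90);x=P[m];print(len(x),x.mean(0),np.degrees(np.arctan2(x[:,1].mean()+.0892,x[:,0].mean()-.612)))
cv2.imwrite('pics/s2c.png',cv2.resize(im[200:380,200:410,::-1],None,fx=3,fy=3))
E
```

```text
[ 0.61213338 -0.08878949  0.29801409] [1.53557147 5.15981245 1.88003596]
0.0909902783371775
50 [ 0.64892558 -0.14397145  0.08950274] -56.01311145753207
```

View pics/s2c.png

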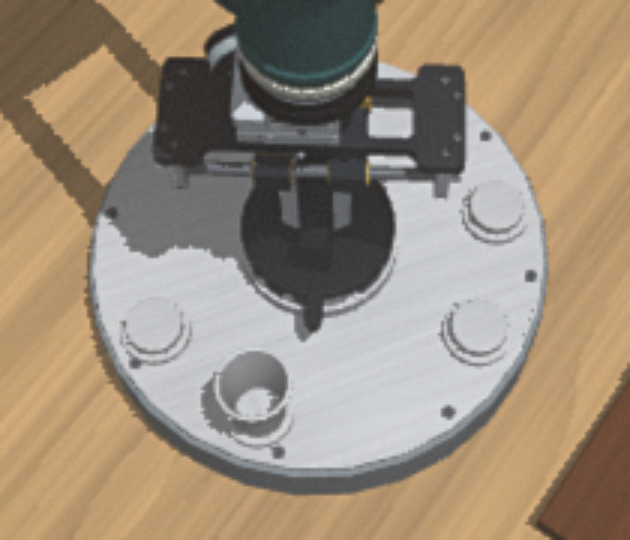

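The crop shows the pointer at (315,320). It measures −56.0°, matching the gripper turn, and is 15° from the nozzle. Next I lower to the ring, carefully.

Request:
move_arm:
  increments:
    - [[0, 0, 0, 0.005, 0, 0, 0], [0, 0, 0, 0.01, 0, 0, 0], [0, 0, 0, 0.01, 0, 0, 0]]

```text
time: 4.77
tool_pos: [0.6122, -0.0888, 0.2968]
ee_rot: [3.14, 0.0, 2.168]
wrist_force: [2.6, 4.3, 0.9]
width: 0.0198
```

Request:
move_arm:
  increments:
    - [[0, 0, 0, 0.004, 0, 0, 0], [0, 0, 0, 0.004, 0, 0, 0]]

```text
time: 4.93
tool_pos: [0.6121, -0.0888, 0.2966]
ee_rot: [3.14, 0.0, 2.168]
wrist_force: [2.1, 5.2, 1.9]
width: 0.0202
```

Request:
move_arm:
  increments:
    - [[0, 0, 0, 0.003, 0, 0, 0], [0, 0, 0, 0.003, 0, 0, 0]]

```text
time: 5.1
tool_pos: [0.6121, -0.0888, 0.2966]
ee_rot: [3.14, 0.0, 2.168]
wrist_force: [1.7, 4.3, 4.3]
width: 0.0194
```

Request:
move_arm:
  increments:
    - [[0, 0, 0, 0.003, 0, 0, 0], [0, 0, 0, 0.003, 0, 0, 0]]

```text
time: 5.27
tool_pos: [0.6121, -0.0888, 0.2966]
ee_rot: [3.14, 0.001, 2.168]
wrist_force: [1.0, 3.9, 3.8]
width: 0.0197
```

Request:
move_arm:
  increments:
    - [[0, 0, 0, 0.003, 0, 0, 0], [0, 0, 0, 0.003, 0, 0, 0]]

```text
time: 5.43
tool_pos: [0.6121, -0.0887, 0.2966]
ee_rot: [3.14, 0.001, 2.168]
wrist_force: [1.2, 5.6, 5.2]
width: 0.0199
```

Request:
move_arm:
  increments:
    - [[0, 0, 0, 0.004, 0, 0, 0], [0, 0, 0, 0.008, 0, 0, 0.005], [0, 0, 0, 0.008, 0, 0, 0.01], [0, 0, 0, 0.008, 0, 0, 0.02], [0, 0, 0, 0.008, 0, 0, 0.03], [0, 0, 0, 0.008, 0, 0, 0.035], [0, 0, 0, 0.008, 0, 0, 0.035]]

```text
time: 6.02
tool_pos: [0.612, -0.0887, 0.2966]
ee_rot: [3.14, 0.001, 2.113]
wrist_force: [-0.0, 5.2, 7.1]
width: 0.0195
```

Request:
move_arm:
  increments:
    - [[0, 0, 0, 0.002, 0, 0, 0.01], [0, 0, 0, 0.002, 0, 0, 0.02], [0, 0, 0, 0.002, 0, 0, 0.03], [0, 0, 0, 0.002, 0, 0, 0.035], [0, 0, 0, 0.002, 0, 0, 0.035], [0, 0, 0, 0.002, 0, 0, 0.035]]

```text
time: 6.52
tool_pos: [0.612, -0.0886, 0.2965]
ee_rot: [3.139, 0.001, 2.059]
wrist_force: [-0.0, 5.9, 6.5]
width: 0.0199
```

Request:
move_arm:
  increments:
    - [[0, 0, 0, 0.002, 0, 0, 0.01], [0, 0, 0, 0.002, 0, 0, 0.02], [0, 0, 0, 0.002, 0, 0, 0.03], [0, 0, 0, 0.002, 0, 0, 0.035], [0, 0, 0, 0.002, 0, 0, 0.035], [0, 0, 0, 0.002, 0, 0, 0.035]]

```text
time: 7.02
tool_pos: [0.6121, -0.0886, 0.2965]
ee_rot: [3.139, 0.001, 2.004]
wrist_force: [0.1, 5.4, 8.2]
width: 0.0198
```

Request:
move_arm:
  increments:
    - [[0, 0, 0, 0, 0, 0, 0.01], [0, 0, 0, 0, 0, 0, 0.02], [0, 0, 0, 0, 0, 0, 0.03], [0, 0, 0, 0, 0, 0, 0.035], [0, 0, 0, 0, 0, 0, 0.035], [0, 0, 0, 0, 0, 0, 0.035]]

```text
time: 7.52
tool_pos: [0.6121, -0.0886, 0.2965]
ee_rot: [3.139, 0.001, 1.949]
wrist_force: [1.4, 6.5, 8.6]
width: 0.0195
```

Request:
move_arm:
  increments:
    - [[0, 0, 0, 0, 0, 0, 0.01], [0, 0, 0, 0, 0, 0, 0.02], [0, 0, 0, 0, 0, 0, 0.03], [0, 0, 0, 0, 0, 0, 0.035], [0, 0, 0, 0, 0, 0, 0.035], [0, 0, 0, 0, 0, 0, 0.035]]

```text
time: 8.02
tool_pos: [0.6121, -0.0886, 0.2965]
ee_rot: [3.139, 0.001, 1.894]
wrist_force: [-0.4, 6.7, 8.5]
width: 0.02
```

Request:
move_arm:
  increments:
    - [[0, 0, 0, 0, 0, 0, 0.01], [0, 0, 0, 0, 0, 0, 0.02], [0, 0, 0, 0, 0, 0, 0.03], [0, 0, 0, 0, 0, 0, 0.035], [0, 0, 0, 0, 0, 0, 0.035], [0, 0, 0, 0, 0, 0, 0.035]]

```text
time: 8.52
tool_pos: [0.6121, -0.0886, 0.2965]
ee_rot: [3.139, 0.0, 1.839]
wrist_force: [0.1, 5.5, 7.4]
width: 0.0197
```

Request:
move_arm:
  increments:
    - [[0, 0, 0, 0, 0, 0, 0.01], [0, 0, 0, 0, 0, 0, 0.02], [0, 0, 0, 0, 0, 0, 0.03], [0, 0, 0, 0, 0, 0, 0.035], [0, 0, 0, 0, 0, 0, 0.035], [0, 0, 0, 0, 0, 0, 0.035]]

```text
time: 9.02
tool_pos: [0.6122, -0.0887, 0.2951]
ee_rot: [3.139, -0.0, 1.783]
wrist_force: [2.3, 4.8, 4.0]
width: 0.0195
```

The dial sank 1.4 mm and the force fell, so the key is in the notch. Pushing down in small steps.

Request:
move_arm:
  increments:
    - [[0, 0, 0, 0.01, 0, 0, 0], [0, 0, 0, 0.02, 0, 0, 0], [0, 0, 0, 0.03, 0, 0, 0], [0, 0, 0, 0.03, 0, 0, 0]]

```text
time: 9.35
tool_pos: [0.6122, -0.0887, 0.2919]
ee_rot: [3.139, -0.0, 1.783]
wrist_force: [2.8, 5.1, 2.7]
width: 0.0202
```

Request:
move_arm:
  increments:
    - [[0, 0, 0, 0.01, 0, 0, 0], [0, 0, 0, 0.02, 0, 0, 0], [0, 0, 0, 0.03, 0, 0, 0], [0, 0, 0, 0.04, 0, 0, 0], [0, 0, 0, 0.04, 0, 0, 0]]

```text
time: 9.77
tool_pos: [0.6122, -0.0887, 0.288]
ee_rot: [3.139, -0.0, 1.783]
wrist_force: [2.3, 4.9, 2.2]
width: 0.0201
```

Request:
move_arm:
  increments:
    - [[0, 0, 0, 0.005, 0, 0, 0], [0, 0, 0, 0.01, 0, 0, 0], [0, 0, 0, 0.015, 0, 0, 0], [0, 0, 0, 0.015, 0, 0, 0]]

```text
time: 10.1
tool_pos: [0.6122, -0.0887, 0.2867]
ee_rot: [3.139, -0.0, 1.783]
wrist_force: [2.1, 5.2, 3.6]
width: 0.0202
```

Request:
move_arm:
  increments:
    - [[0, 0, 0, 0.004, 0, 0, 0], [0, 0, 0, 0.008, 0, 0, 0], [0, 0, 0, 0.008, 0, 0, 0]]

```text
time: 10.35
tool_pos: [0.6122, -0.0887, 0.2867]
ee_rot: [3.139, -0.0, 1.783]
wrist_force: [0.8, 6.0, 6.8]
width: 0.0196
```

It is seated: z is 0.2867, the same as at the start, and the force is building. Releasing, then rising.

Request:
move_arm:
  increments:
    - [[0.3, 0, 0, -0.01, 0, 0, 0], [0.5, 0, 0, -0.01, 0, 0, 0], [0.7, 0, 0, -0.01, 0, 0, 0], [0.8, 0, 0, -0.01, 0, 0, 0], [0.8, 0, 0, -0.01, 0, 0, 0], [0.8, 0, 0, -0.01, 0, 0, 0], [0.8, 0, 0, -0.01, 0, 0, 0], [0.8, 0, 0, -0.01, 0, 0, 0]]

```text
time: 11.02
tool_pos: [0.612, -0.0892, 0.2853]
ee_rot: [-3.141, 0.0, 1.783]
wrist_force: [0.4, -0.5, -0.4]
width: 0.0698
```

Request:
move_arm:
  increments:
    - [[0.8, 0, 0, -0.2, 0, 0, 0], [0.8, 0, 0, -0.5, 0, 0, 0], [0.8, 0, 0, -0.8, 0, 0, 0], [0.8, 0, 0, -1, 0, 0, 0], [0.8, 0, 0, -1, 0, 0, 0], [0.8, 0, 0, -1, 0, 0, 0]]

```text
time: 11.52
tool_pos: [0.6121, -0.0891, 0.387]
ee_rot: [3.138, 0.002, 1.783]
wrist_force: [1.2, 0.2, -0.1]
width: 0.0749
```

```bash
python3 - <<'E'
from h import *
im,d,p=snap('wrist','w9');P=cloud(d,p);o=robot.get_obs();print(o['tool_pos'],o['wrist_force'],o['width'])
C=np.array([.612,-.0889])
r=np.linalg.norm(P[...,:2]-C,axis=-1)
m=(d>0)&(r<.05)&(P[...,2]>.105)&(P[...,2]<.14);x=P[m];print('top',len(x),np.median(x[:,2]),cv2.minAreaRect(x[:,:2].astype(np.float32)*1000))
m=(d>0)&(r<.05)&(P[...,2]>.07)&(P[...,2]<.1);print('skirt',np.median(P[m][:,2]))
im,d,p=snap('scene','s9');P=cloud(d,p);r=np.linalg.norm(P[...,:2]-C,axis=-1)
m=(d>0)&(r<.085)&(r>.058)&(P[...,2]>.063)&(P[...,2]<.1)&(im.max(-1)<90);x=P[m];a=np.arctan2(x[:,1].mean()-C[1],x[:,0].mean()-C[0]);print('pointer',len(x),np.degrees(a))
N=np.array([.6521,-.2074]);print('dist',np.linalg.norm(C+.075*np.array([np.cos(a),np.sin(a)])-N))
cv2.imwrite('pics/s9c.png',cv2.resize(im[200:380,200:410,::-1],None,fx=3,fy=3))
E
```

```text
[ 0.61191204 -0.08902729  0.38482132] [ 0.43257902 -0.23749588 -1.23687978] 0.07518722686468633
top 3640 0.11851295356468253 ((612.5829467773438, -88.41069793701172), (19.701921463012695, 73.63448333740234), 11.692481994628906)
skirt 0.07890241674529026
pointer 42 -78.0847320184698
dist 0.0513941006129317
```

View pics/w9.png

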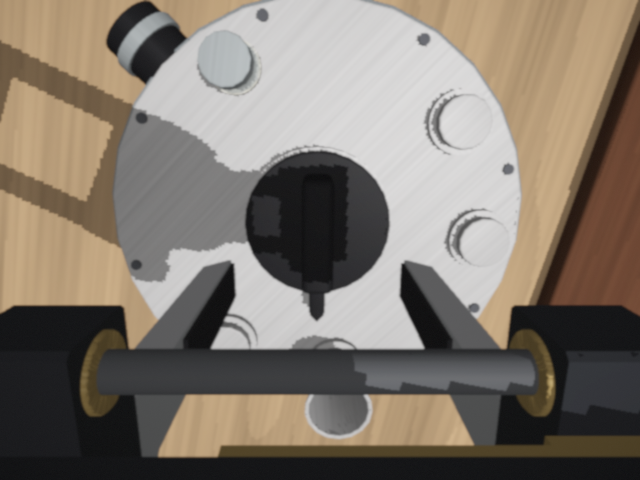

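View pics/s9.png

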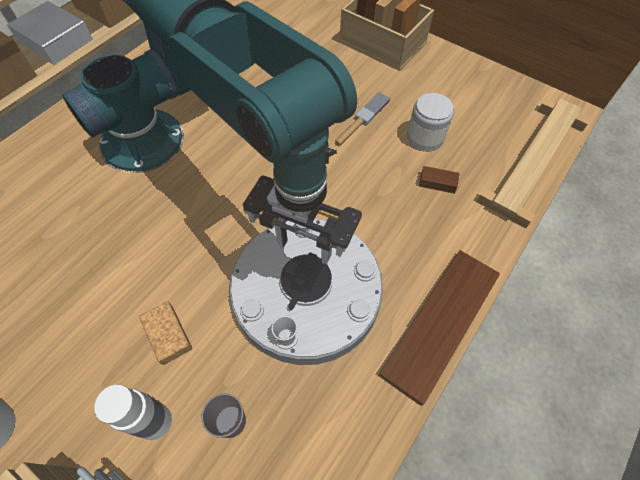

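The wrist view shows the dial at (318,220) with its pointer at (317,315) towards the nozzle at (338,410). The bar top is at 0.1185 (0.1183 at the start), the pointer is about 51 mm from the nozzle, the gripper is clear, and the bystanders haven't moved. Handing in.

```bash
python3 -c "
from bench import robot
print(robot.close_job(),robot.get_obs()['time'])"
```

```text
the job is handed in; nothing more can be done
the job is handed in; nothing more can be done
```

The dial is locked in the nozzle port's notch, fully in and let go, and the job is handed in. I get no verdict from the system, so this rests on my own checks.

- **What I did:** I gripped the bar, pulled the dial up about 13.5 mm and turned it 20° towards the nozzle while raised. I then lowered it onto the ring and felt for the notch with a 7–9 N push. The key dropped about 7° past the port, and I pushed the dial down to the seat, opened the jaws and rose clear.
- **Seat:** the bar's top was at 118.5 mm, against 118.3 mm at the start. The tool also stopped at the height it had when it first gripped the dial.
- **Pointer:** the tip is about 51 mm from the nozzle's centre, inside the 59 mm limit. The pointer angle was −78.1° in both cameras.
- **Forces and time:** wrist forces stayed below about 11 N in every reading, though I only read them at the end of each move. The last move ended at 11.5 s.
- **Surroundings:** the gripper is clear of the dial. The bystanders look unmoved in the last picture; I compared them by eye, not by measurement.

No check failed or disagreed.

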